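# Stand the big lid in the drying rack at the litter clean-up table

### The arm

A 6-joint arm with a two-finger parallel gripper is mounted at the origin on the work surface. World frame = base frame: x ahead of the robot, y to its left, z up, the work surface at z = 0. Lengths are in m, angles in rad, forces in N, time in s.
With the tool pointing down it reaches from about 0.4 to 0.925 m from the base axis. Payload 3.4 kg.
Tool frame: the origin (TCP) lies midway between the tips of the shut fingers; the grasp point (between the pads) lies 19 mm behind it; z points along the fingers, y is the line along which they close (so a half turn about z gives the same grasp; the last joint's range is limited). The gripper opens to 85 mm and grips with 20 to 120 N. Pads are 22 mm wide; open, the fingers measure 114 mm over their backs; the gripper's body (76 mm by 85 mm) begins 54 mm behind the grasp point. The pads swing forward as they close: fully open they stand 13 mm farther back than shut.
Start: joints at [1.206, 0.307, 1.506, -0, 1.328, -0.073], TCP at [0.165, 0.551, 0.201] pointing down, gripper open.
Joint ranges: [-3.12, 3.12], [-1.05, 2.28], [0.14, 2.33], [-1.42, 4.57], [0.1, 2.73], [-2.68, 2.68]. Speed limits (rad/s): [2.57, 2.57, 3.14, 3.14, 3.14, 3.14].

### API

Orientations are given as a rotation vector (axis times angle).
In Python, from cell import bot, cams, nets gives the robot as it stands. Calls block until the motion is done:
- bot.move_ptp(position, orientation): joint-space move of the TCP to a pose.
- bot.line_to(position, velocity=0.15, rotation=None, contact_N=None): straight line of the TCP; rotation=None keeps the orientation; velocity is the mean speed in m/s. With contact_N (N) it stops when the force on the tool has changed by that much, and returns True; else False.
- bot.move_joints(angles): joint-space move.
- bot.move_gripper(opening, grip_force=None): finger opening in m; grip_force is the grip in N (None keeps the last); returns when the fingers have stopped.
- bot.wait(seconds).
- bot.solve_ik(position, orientation): joint angles nearest the present ones, or None.
- bot.sense(): the state.
- cams.grab_frame(name): name is "scene" or "top" or "wrist"; returns a dict with "image" (384x512x3 uint8, blue, green, red), "K" (3x3 intrinsics, pixels), "distortion" ([k1, k2, p1, p2, k3] as OpenCV has them; the pictures are not rectified), "rvec" (rotation vector, rad) and "tvec" (3), from world to camera coordinates, as OpenCV has them; the wrist camera has in their place "tool_from_camera" (4x4, takes a point from camera to tool coordinates, whose origin is the TCP and whose axes are the flange's). Camera axes: x right, y down, z forward; pixel columns grow to the right and rows downward; lengths in m; the calibration is good to about 2 mm. A picture is of the moment at which its call begins: read the wrist's pose just before it. There is no depth.
A pose or a line that the arm cannot do raises bot.Unreachable and nothing moves.
- bot.hand_in(): hands the job in; it is judged then, once.
Trained networks look in a picture, given as the dict that the camera call returned (one of the last four; its "shot" number tells which), for a name from the list of things; names that differ only in an ending like _2 or _b are one class to them, and where a whole thing is asked for, a point or a joint stands for the part that bears it (a point fixed in the world has none). Each returns a list of dicts, best first, with "score" (0 to 1); they miss things now and then, are a little off and sometimes report something else, mostly with a low value. They report only what shows in the picture. A call takes as long as a camera call. They do not tell look-alikes from the thing itself.
- nets.masks_of(target, picture): "pixels" (384x512 bool, what is visible of it) and "box" ([left, top, width, height] as shares, 0 to 1, of the picture: columns of its width, rows of its height, round what is visible of it).
- nets.mark_of(target, picture): "at" ([column, row] as shares, 0 to 1, of the picture: columns of its width, rows of its height: a listed point, or the origin of a listed thing).
The state is a dict: "clock": time; "q": joint angles; "joint_vel": joint speeds; "joint_torque": joint torques, N m; "eef_pos": TCP position; "tcp_rot": TCP orientation; "wrist_force": force on the tool from outside, world axes, zero at the start; "ft_torque": the same for the moment, N m; "width": finger opening in m; "grip_force": force on a finger pad.
Only numpy, scipy, OpenCV 4.12 (cv2) and the standard library are available. Lean on these libraries where they do the work, as an engineer would, in place of code of your own. Each camera call takes 0.05 s, during which the arm holds its last target. There are 200 camera calls.

### The job

The lids picked out of the litter have been rinsed and must drain. Take the big lid out of the leaning rinse cradle, lower it upright between the tines of the free gap in the drying rack until it sits on the two rails, and only then let go of it. Leave the two smaller lids where they stand.

Things in the scene. Friction and masses are not known exactly. Their poses are not given: they have to be found in the camera images.
- big_lid_center (a point): Centre of the big lid: flat metal disc, 124 mm across, 10 mm thick, about 120 g. Its y axis is square to its faces. It starts in either slot of the rinse cradle (fixed grey base, wire tines), leaning 20 degrees (0.35 rad) on its back tines. Its upper 45 mm are clear of wires on both faces: pinch the rim from above, in line with the lean; it draws out upwards along its own plane.
- free_gap (a point): Free gap of the fixed wire drying rack, at mid-gap, 17 mm over the table, level with the axes of the rails (6 mm wires at x = -30, +30 mm). x runs along the gap (a standing lid's plane), y across it, z up. Tines on both sides: 20 mm clear up to 47 mm above this point, flaring to 46 mm clear at their tops, 80 mm above it. The big lid sits with its centre 58 mm above this point.
- cradle_lid_center (a point): Centre of the small lid in the cradle's other slot, 85 mm from the big one's: metal disc, 90 mm across, 10 mm thick, y axis square to its faces, leaning likewise. To be left alone.
- rack_lid_center (a point): Centre of the small lid standing in the rack's other gap, 60 mm from the free one: metal disc, 90 mm across, 10 mm thick, y axis square to its faces, top edge 100 mm over the table. To be left alone.
Things that resemble listed ones, but are neither listed nor needed, are in the scene too. What is shaped like the part that bears big_lid_center but orange or red is not meant.

How it is judged:
By the outcome, as a careful person would: the job done as asked, in the order asked, and still so for the second after the job is handed in, with the robot touching nothing.
It also fails if it takes over 35 s, if anything falls off the work surface, if the arm or the gripper's body presses on something with over 40 N, if the wrist force passes 120 N, or if a joint passes its speed limit or range.

## Working session

There is one attempt and no reset: what is moved stays moved. The work goes in short steps, each a Python script; the robot and the scene stay as the last script left them, time stands still between calls to the robot, and variables do not carry over. Pictures are saved under pics/ and viewed, at most 10 in all, crops included, and the job is handed in when it is done.

```bash
ls; mkdir -p pics; cat > h.py <<'E'
import numpy as np, cv2
from cell import bot, cams, nets
from scipy.spatial.transform import Rotation as R
def px(at): return np.array([at[0]*512, at[1]*384])
def ray(f,p):
    u=cv2.undistortPoints(np.array(p,float).reshape(1,1,2),f["K"],np.array(f["distortion"])).ravel()
    Rm=cv2.Rodrigues(np.array(f["rvec"],float))[0]; t=np.array(f["tvec"],float).ravel()
    d=Rm.T@np.array([u[0],u[1],1]); return -Rm.T@t, d/np.linalg.norm(d)
def atz(f,p,z):
    o,d=ray(f,p); return o+d*(z-o[2])/d[2]
def proj(f,X):
    return cv2.projectPoints(np.array(X,float).reshape(-1,3),np.array(f["rvec"],float),np.array(f["tvec"],float),f["K"],np.array(f["distortion"]))[0].reshape(-1,2)
def tri(rays):
    A=np.zeros((3,3));b=np.zeros(3)
    for o,d in rays:
        P=np.eye(3)-np.outer(d,d);A+=P;b+=P@o
    x=np.linalg.solve(A,b); return x,[np.linalg.norm((np.eye(3)-np.outer(d,d))@(x-o)) for o,d in rays]
def wristpose(f,s):
    "fill rvec,tvec of wrist frame"
    T=np.eye(4);T[:3,:3]=R.from_rotvec(s["tcp_rot"]).as_matrix();T[:3,3]=s["eef_pos"]
    C=np.linalg.inv(T@np.array(f["tool_from_camera"]))
    f["rvec"]=cv2.Rodrigues(C[:3,:3])[0];f["tvec"]=C[:3,3]; return f
E
python3 - <<'E'
from h import *
print(bot.sense())
ims=[]
for n in("scene","top"):
    f=cams.grab_frame(n); im=f["image"].copy()
    print(n, -cv2.Rodrigues(np.array(f["rvec"],float))[0].T@np.array(f["tvec"]).ravel())
    for k,t in enumerate(["big_lid_center","free_gap","cradle_lid_center","rack_lid_center"]):
        for m in nets.mark_of(t,f)[:4]:
            p=px(m["at"]);print(t,m["score"],p.round(1),atz(f,p,[.1,.017,.1,.055][k]).round(3))
            cv2.putText(im,"BFCR"[k],tuple(int(v) for v in p),0,.4,(0,0,255),1)
    cv2.imwrite(f"pics/{n}0.png",np.hstack([f["image"]]) if 0 else cv2.resize(im,(800,600)))
E
```

```text
pics
{'clock': 0.0, 'q': array([ 1.20548560e+00,  3.07523060e-01,  1.50770127e+00,  1.09503776e-05,
        1.32840659e+00, -7.34818232e-02]), 'joint_vel': array([ 0.00142684, -0.00255082, -0.00115222,  0.00026178,  0.00036218,
        0.00109554]), 'joint_torque': array([-3.33720700e-04, -4.57545626e+01, -2.51916218e+01, -6.05769910e-04,
        1.34709381e-02, -1.73386655e-05]), 'eef_pos': array([0.16515983, 0.54995499, 0.1999992 ]), 'tcp_rot': array([-0.45671672, -3.10775679,  0.00312087]), 'wrist_force': array([1.16816361, 0.61394186, 0.42064235]), 'ft_torque': array([0.01081973, 0.002036  , 0.0273479 ]), 'grip_force': 0.0, 'width': 0.08536154886967538}
scene [0.82712161 0.25730033 0.86965139]
big_lid_center 0.96 [106.  190.1] [ 0.683 -0.305  0.1  ]
big_lid_center 0.85 [228.  161.8] [ 0.453 -0.159  0.1  ]
big_lid_center 0.74 [165.2 182.2] [ 0.584 -0.224  0.1  ]
big_lid_center 0.74 [152.1 145.1] [ 0.535 -0.323  0.1  ]
free_gap 0.92 [328.  322.4] [0.568 0.219 0.017]
cradle_lid_center 0.9 [190.3 212.2] [ 0.6   -0.129  0.1  ]
rack_lid_center 0.76 [353.6 337.9] [0.571 0.274 0.055]
top [ 0.3838559  -0.06258135  1.30930835]
big_lid_center 0.95 [306.1 244. ] [ 0.393 -0.194  0.1  ]
big_lid_center 0.86 [323.  177.4] [ 0.572 -0.239  0.1  ]
big_lid_center 0.85 [360.8 152.3] [ 0.643 -0.343  0.1  ]
big_lid_center 0.82 [372.2 210. ] [ 0.486 -0.372  0.1  ]
free_gap 0.74 [154.7 185.1] [0.556 0.233 0.017]
cradle_lid_center 0.97 [285.5 174. ] [ 0.58  -0.138  0.1  ]
rack_lid_center 0.73 [134.2 178. ] [0.571 0.283 0.055]
```

View pics/scene0.png

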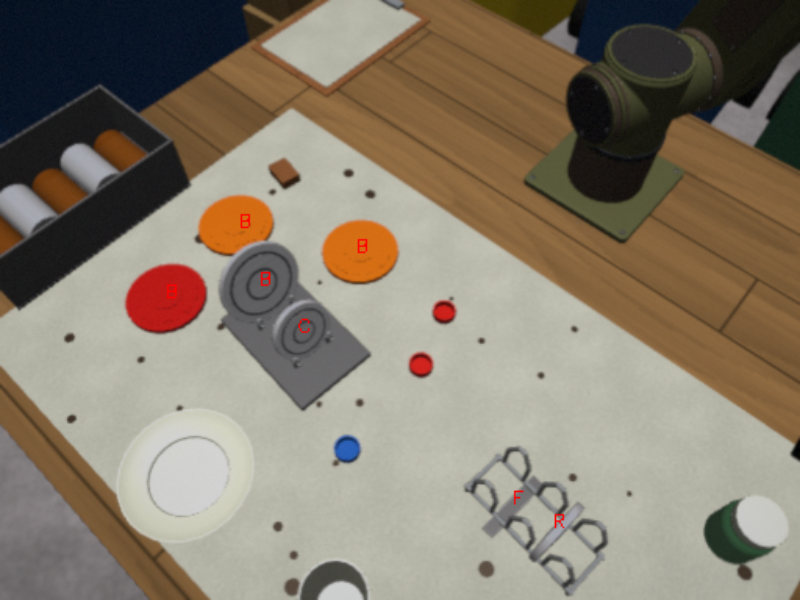

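View pics/top0.png

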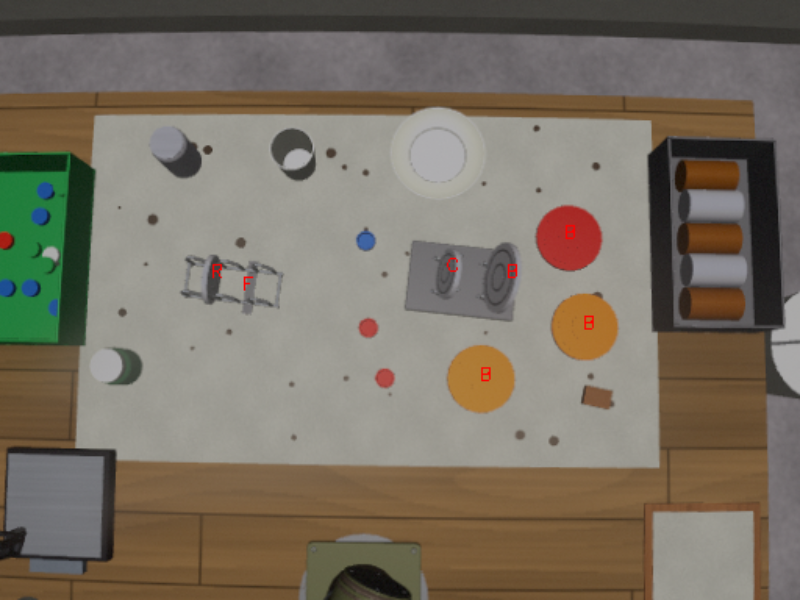

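The scene view shows the candidates, in native pixels: orange lids at (152,145) and (228,162), a red lid at (106,190), and the grey lid standing in the cradle at (165,182), which is (323,177) in the top view. Only the grey one fits: big, metal and leaning in the cradle slot. I'll triangulate it, then look closer with the wrist camera.

```bash
cat > m.py <<'E'
from h import *
P={"big":((165.2,182.2),(323,177.4)),"small":((190.3,212.2),(285.5,174)),"gap":((328,322.4),(154.7,185.1)),"rlid":((353.6,337.9),(134.2,178))}
fs=cams.grab_frame("scene");ft=cams.grab_frame("top")
for k,(a,b) in P.items():
    x,e=tri([ray(fs,a),ray(ft,b)]);print(k,x.round(4),np.round(e,4))
im=fs["image"][100:270,110:280]; cv2.imwrite("pics/crop.png",np.hstack([cv2.resize(im,(400,400),interpolation=2),cv2.resize(ft["image"][130:225,110:205],(400,400),interpolation=2)]))
E
python3 m.py
```

```text
big [ 0.5757 -0.2427  0.0719] [0.0011 0.0011]
small [ 0.5877 -0.1428  0.0669] [0.0034 0.0034]
gap [0.5614 0.2259 0.0124] [0.0088 0.0088]
rlid [0.5712 0.277  0.0629] [0.0039 0.0039]
```

View pics/crop.png

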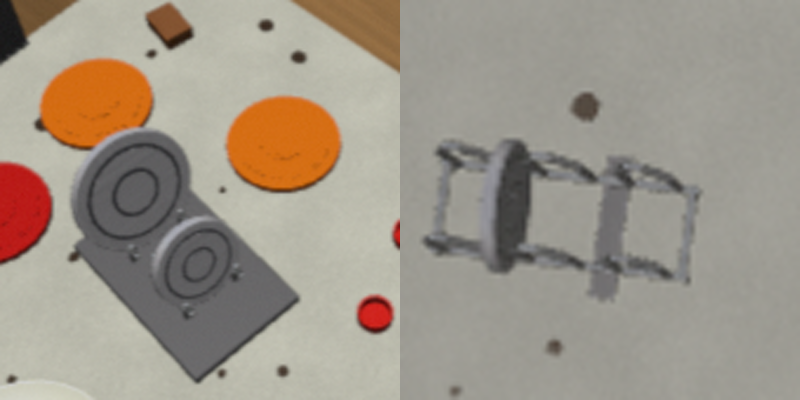

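The crop confirms the grey lid, larger than its neighbour, in the cradle slot at the far end. The rack's empty gap has a grey strip on the table beneath it. Next is a wrist-camera look at the rack, then at the cradle.

```bash
cat > look.py <<'E'
from h import *
import sys
T=np.array(cams.grab_frame("wrist")["tool_from_camera"]);print(T.round(3))
def look(center,xdir,camh,name,targets):
    # tool down, y along horizontal xdir ; camera on axis placed over center
    y=np.array([*xdir,0.]);y/=np.linalg.norm(y);z=np.array([0,0,-1.])
    best=None
    for s in(1,-1):
        M=np.column_stack([np.cross(s*y,z),s*y,z])
        d=M@T[:3,2];c=M@T[:3,3]
        p=np.array(center)-d*(camh/-d[2])-c
        q=bot.solve_ik(p,R.from_matrix(M).as_rotvec())
        if q is not None:
            cost=np.abs(np.array(q)-bot.sense()["q"]).max()
            if best is None or cost<best[0]:best=(cost,p,M)
    print("go",best[1].round(3),best[0]); bot.move_ptp(best[1],R.from_matrix(best[2]).as_rotvec()); bot.wait(.3)
    s=bot.sense();f=wristpose(cams.grab_frame("wrist"),s)
    print("clock",s["clock"])
    im=f["image"].copy();raw=f
    for t in targets:
        for m in nets.mark_of(t,raw)[:3]:
            p=px(m["at"]);print(t,m["score"],p.round(1));cv2.drawMarker(im,tuple(int(v) for v in p),(0,0,255),0,8,1)
    cv2.imwrite(f"pics/{name}.png",cv2.resize(im,(800,600)))
    np.save(f"{name}.npy",dict(f,image=f["image"]),allow_pickle=True)
    return f
if __name__=="__main__":
    f=look([.565,.24,.04],[-.13,1],.34,"wr",["free_gap","rack_lid_center"])
    f2=look([.58,-.2,.09],[.13,-1],.34,"wc",["big_lid_center","cradle_lid_center"])
E
python3 look.py
```

```text
[[ 0.001 -0.947 -0.322  0.083]
 [ 1.     0.001  0.001 -0.001]
 [-0.001 -0.322  0.947 -0.173]
 [ 0.     0.     0.     1.   ]]
go [0.533 0.236 0.207] 1.2820038077048732
clock 2.7167
free_gap 0.63 [236.9 181.5]
rack_lid_center 0.75 [282.9 201.8]
go [ 0.548 -0.204  0.257] 0.7732867888868828
clock 4.7917
big_lid_center 0.91 [258.5  49.1]
big_lid_center 0.71 [142.9 209.8]
big_lid_center 0.61 [222.4 183.6]
cradle_lid_center 0.68 [289.3 193.1]
```

View pics/wr.png

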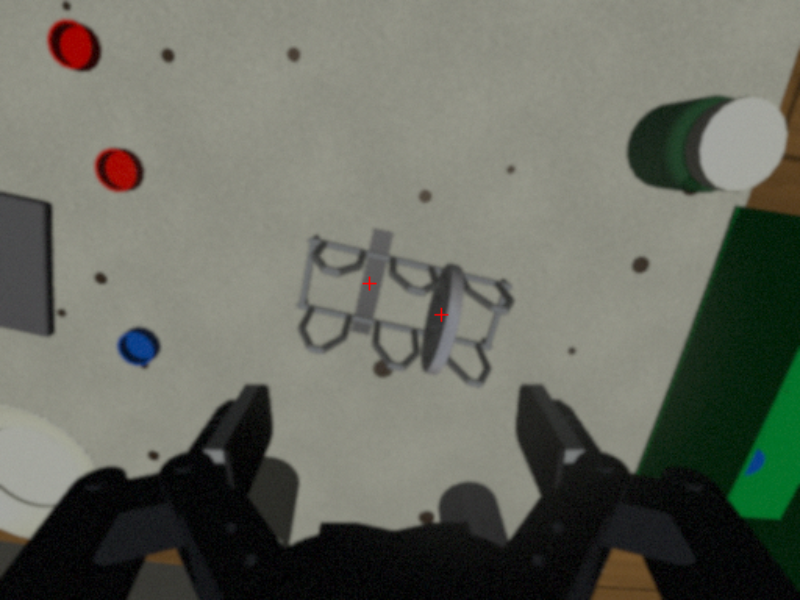

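View pics/wc.png

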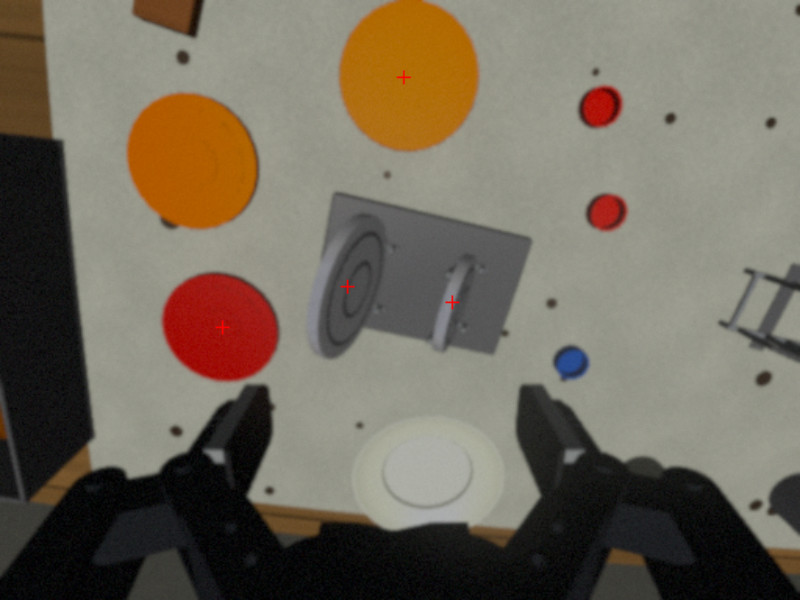

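Wrist view of the rack (800 px picture): the empty gap lies between the first two wire loops, centred at about (370,286), and the small lid stands at (442,315). Wrist view of the cradle: the grey big lid is at (348,287), the small lid is at (452,302), and the orange and red decoys lie flat. I'll fit disc and rack models to the images.

```bash
cat > fit.py <<'E'
from h import *
from scipy.optimize import least_squares
th=np.linspace(0,2*np.pi,72,endpoint=False);U=np.column_stack([np.cos(th),np.sin(th)])
def axes(yaw,tilt=.349):
    d=np.array([np.cos(yaw),np.sin(yaw),0]) # horizontal part of face normal (front, facing up)
    z=np.array([0,0,1.]); n=np.cos(tilt)*d+np.sin(tilt)*z; u=np.cos(tilt)*z-np.sin(tilt)*d
    return n,u,np.cross(u,n)
def disc(c,yaw,r,tilt=.349):
    n,u,w=axes(yaw,tilt)
    return np.vstack([c+s*.005*n+r*(np.outer(np.cos(th),u)+np.outer(np.sin(th),w)) for s in(1,-1)])
def sup(p): return (p@U.T).max(0)
def fit_lid(views,c0,yaw0,r,marks=()):
    def res(x):
        D=disc(x[:3],x[3],r)
        e=[(sup(proj(f,D))-sup(h)) for f,h in views]
        e+=[5*(proj(f,x[:3])[0]-p) for f,p in marks]
        return np.concatenate(e)
    return least_squares(res,[*c0,yaw0],loss="soft_l1",x_scale=[.01,.01,.01,.1]),res
def wire(x,y,yaw):
    pts=[]
    L=lambda a,b:pts.extend(np.linspace(a,b,25))
    for X in(-.03,.03):
        L((X,-.047,0),(X,.107,0))
        for y0 in(-.06,0,.06):
            a,b=y0+.013,y0+.047
            L((X,a,0),(X,a,.047));L((X,a,.047),(X,a+.013,.08));L((X,a+.013,.08),(X,b-.013,.08));L((X,b,.047),(X,b-.013,.08));L((X,b,0),(X,b,.047))
    P=np.array(pts);c,s=np.cos(yaw),np.sin(yaw)
    return np.column_stack([x+c*P[:,0]-s*P[:,1],y+s*P[:,0]+c*P[:,1],.017+P[:,2]])
def dt(f):
    g=cv2.cvtColor(f["image"],6).astype(np.float32); bg=cv2.medianBlur(f["image"],31); bg=cv2.cvtColor(bg,6)
    m=(bg-g>18)
    return cv2.distanceTransform((~m).astype(np.uint8),2,5)
def fit_rack(fs,x0):
    D=[dt(f) for f in fs]
    def res(x):
        W=wire(*x); e=[]
        for d,f in zip(D,fs):
            p=proj(f,W).astype(np.float32); e.append(np.minimum(cv2.remap(d,p[:,0].reshape(-1,1),p[:,1].reshape(-1,1),1,borderMode=cv2.BORDER_REPLICATE).ravel(),8))
        return np.concatenate(e)
    # coarse grid then refine
    best=None
    for it,(st,sy) in enumerate([(.004,.05),(.0015,.02),(.0005,.007)]):
        c=x0 if best is None else best[1]; best=None
        for i in range(-5,6):
            for j in range(-5,6):
                for k in range(-4,5):
                    x=(c[0]+i*st,c[1]+j*st,c[2]+k*sy); v=res(x).mean()
                    if best is None or v<best[0]: best=(v,x)
    return best,[fit.mean() for fit in np.split(res(best[1]),len(fs))]
E
cat > go.py <<'E'
from fit import *
wr=np.load("wr.npy",allow_pickle=True).item()
s=bot.sense();wc=wristpose(cams.grab_frame("wrist"),s)
views=[]
def add(f,target,c):
    out=None
    for m in nets.masks_of(target,f)[:6]:
        k=m["pixels"].astype(np.uint8); ys,xs=np.nonzero(k)
        p=proj(f,c)[0]; dd=np.hypot(xs.mean()-p[0],ys.mean()-p[1])
        if dd<15 and out is None: out=cv2.convexHull(np.column_stack([xs,ys]).astype(np.float32)).reshape(-1,2); print("mask",target,m["score"],dd.round(1),len(xs))
    return out
c0=np.array([.5757,-.2427,.0719]);s0=np.array([.585,-.15,.067])
sc=cams.grab_frame("scene")
h=[(f,add(f,"big_lid_center",c0)) for f in(wc,sc)]; V=[v for v in h if v[1] is not None]
tp=cams.grab_frame("top")
mk=[(sc,np.array([165.2,182.2])),(tp,np.array([323,177.4]))]
for nm,v,m in(("joint",V,mk),("masks",V,[]),("wristonly",V[:1],[])):
    r,res=fit_lid(v,c0,1.44,.062,m);print(nm,r.x.round(4),"rms",np.sqrt((res(r.x)**2).mean()).round(2))
    if nm=="joint":rj=r.x
hs=add(wc,"cradle_lid_center",s0)
if hs is not None:
    r,res=fit_lid([(wc,hs)],s0,1.44,.045);print("small",r.x.round(4),np.linalg.norm(r.x[:3]-rj[:3]))
b,each=fit_rack([wr,tp,sc],(.5614,.2259,.13));print("rack",b,each)
for f in(wr,):
    b1,_=fit_rack([f],(.5614,.2259,.13));print("rack wr only",b1)
a=wc["image"].copy()
for p in proj(wc,disc(rj[:3],rj[3],.062)): cv2.circle(a,tuple(int(round(v*8)) for v in p),4,(0,255,255),-1,shift=3)
g=wr["image"].copy();A=cv2.resize(a[120:240,180:310],(390,360),interpolation=2);
G=cv2.resize(g[130:260,180:340],(480,390),interpolation=2)
for p in proj(wr,wire(*b[1])): cv2.circle(G,tuple(int(round((v-o)*3)) for v,o in zip(p,(180,130))),1,(0,255,255),-1)
A=cv2.resize(A,(320,390));cv2.imwrite("pics/fit.png",np.hstack([A,G]))
np.savez("fit.npz",lid=rj,rack=b[1])
E
python3 go.py
```

```text
mask big_lid_center 0.96 2.1 3286
mask big_lid_center 0.83 2.6 2002
joint [ 0.5752 -0.2366  0.0836  1.4805] rms 1.25
masks [ 0.575  -0.2363  0.0842  1.4804] rms 0.72
wristonly [ 0.5765 -0.2368  0.0803  1.4798] rms 0.37
mask cradle_lid_center 0.73 3.4 818
small [ 0.5893 -0.141   0.0503  1.4796] 0.1021384956797702
rack (np.float32(0.06454171), (0.5639000000000001, 0.21989999999999998, -0.10300000000000001)) [np.float32(0.14444399), np.float32(0.025153808), np.float32(0.024027342)]
rack wr only (np.float32(0.11136901), (0.5614, 0.21839999999999998, -0.11000000000000001))
```

View pics/fit.png

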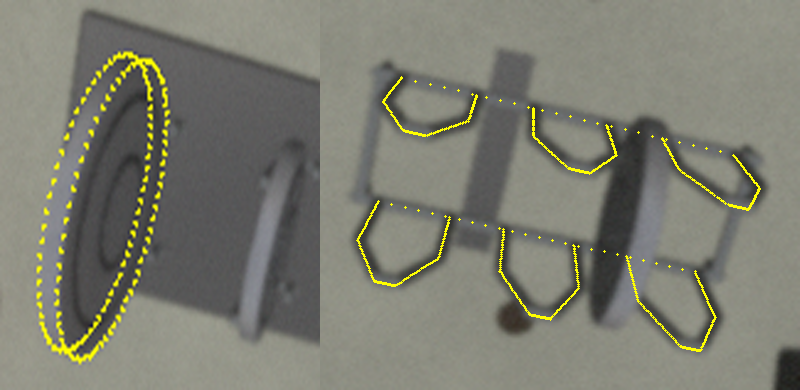

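The rack overlay fits very well, with the gap at about (0.563, 0.219). The lid fit is looser: its 102 mm spacing to the small lid contradicts the given 85 mm, so I'll take a second, tilted wrist view from the face side.

```bash
cat > go2.py <<'E'
from fit import *
import os
T=np.array(cams.grab_frame("wrist")["tool_from_camera"])
s=bot.sense();w1=wristpose(cams.grab_frame("wrist"),s)
m1=nets.masks_of("big_lid_center",w1)
sm1=nets.masks_of("cradle_lid_center",w1)
y=np.array([1,.09,0]);y/=np.linalg.norm(y);z=np.array([0,0,-1.]);M=np.column_stack([np.cross(y,z),y,z])
M=R.from_rotvec(-.35*y).as_matrix()@M
if (M@T[:3,2])[1]>-.4: M=R.from_rotvec(.7*y).as_matrix()@M
c=np.array([.577,-.215,.075]);p=c-M@T[:3,2]*.3-M@T[:3,3]
print("p",p.round(3),(M@T[:3,2]).round(2))
bot.move_ptp(p,R.from_matrix(M).as_rotvec());bot.wait(.3)
s=bot.sense();w2=wristpose(cams.grab_frame("wrist"),s);print("clock",s["clock"])
m2=nets.masks_of("big_lid_center",w2);sm2=nets.masks_of("cradle_lid_center",w2)
def pick(ms,f,c):
    for m in ms:
        k=m["pixels"].astype(np.uint8);
        n,lab,st,cen=cv2.connectedComponentsWithStats(k); i=1+st[1:,4].argmax()
        ys,xs=np.nonzero(lab==i);q=proj(f,c)[0]
        if np.hypot(xs.mean()-q[0],ys.mean()-q[1])<30: print(m["score"],len(xs)); return np.column_stack([xs,ys]).astype(np.float32)
C={"b":[.5757,-.2400,.078],"s":[.587,-.147,.06]}
out={}
for n,a,b,r in(("b",m1,m2,.062),("s",sm1,sm2,.045)):
    v=[(f,pick(m,f,C[n])) for f,m in((w1,a),(w2,b))];v=[q for q in v if q[1] is not None]
    rr,res=fit_lid(v,C[n],1.48,r);print(n,rr.x.round(4),"low z",rr.x[2]-r*.94-.0017,"rms",np.abs(res(rr.x)).reshape(len(v),-1).mean(1));out[n]=rr.x
print("sep",np.linalg.norm(out["b"][:3]-out["s"][:3]))
ims=[]
for f in(w1,w2):
    q=proj(f,out["b"][:3])[0].astype(int);o=np.clip(q-60,0,[392,264]);g=f["image"][o[1]:o[1]+120,o[0]:o[0]+120];g=cv2.convertScaleAbs(cv2.resize(g,(400,400),interpolation=2),alpha=1.5)
    for n,r in(("b",.062),("s",.045)):
        for pt in proj(f,disc(out[n][:3],out[n][3],r)): cv2.circle(g,tuple(int(round(t)) for t in (pt-o)*400/120),1,(0,255,255),-1)
    ims.append(g)
cv2.imwrite("pics/fit2.png",np.hstack(ims));np.save("w12.npy",[w1,w2],allow_pickle=True);np.savez("lid2.npz",**out)
E
python3 go2.py
```

```text
p [ 0.573 -0.165  0.175] [ 0.06 -0.62 -0.78]
clock 7.5333
0.98 3302
0.94 9108
b [ 0.5743 -0.2368  0.0854  1.4587] low z 0.025444907225924678 rms [0.61757137 0.76286569]
0.66 898
0.88 5800
s [ 0.583  -0.1449  0.0668  1.472 ] low z 0.02275701938889821 rms [0.82924826 0.35159128]
sep 0.09423419753233996
```

View pics/fit2.png

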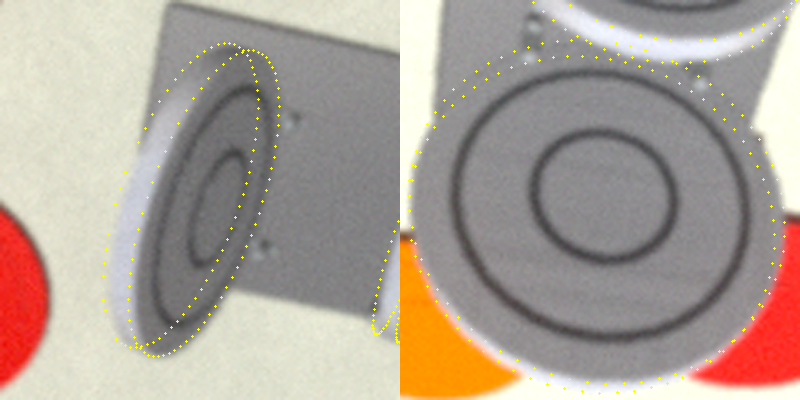

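Both views agree with the fitted disc. In view 2 the face rings are sharp, with the inner one centred at (604,197), so I'll check against the ring extents for a tighter pose.

```bash
cat > go3.py <<'E'
from fit import *
w1,w2=np.load("w12.npy",allow_pickle=True);L=np.load("lid2.npz");b=L["b"]
obs=[]
for f,x0,rings in((w1,0,((190,245,150,267),(157,271,85,327))),(w2,400,((533,676,130,263),(453,748,72,339)))):
    q=proj(f,b[:3])[0].astype(int);o=np.clip(q-60,0,[392,264])
    for k,r in enumerate(rings):
        r=np.array(r,float);r[:2]-=x0;obs.append((f,k,r*.3+[o[0],o[0],o[1],o[1]]))
def res(x):
    n,u,w=axes(x[3],x[6]);e=[]
    for f,k,r in obs:
        p=proj(f,x[:3]+.005*n+x[4+k]*(np.outer(np.cos(th),u)+np.outer(np.sin(th),w)))
        e.append(np.array([p[:,0].min(),p[:,0].max(),p[:,1].min(),p[:,1].max()])-r)
    return np.concatenate([*e,[(x[6]-.349)*100]])
s=least_squares(res,[*b,.022,.045,.349],x_scale=[.01,.01,.01,.1,.01,.01,.1]);print(s.x.round(4),np.abs(s.fun).round(1))
E
python3 go3.py
```

```text
[ 0.5745 -0.2341  0.0881  1.4875  0.0236  0.0481  0.3493] [0.1 0.1 0.2 0.1 0.1 0.4 0.8 0.2 0.8 0.2 0.3 0.3 0.2 0.1 0.5 0.  0. ]
```

```bash
cat > pick.py <<'E'
from fit import *
c=np.array([.5745,-.2355,.0868]);yaw=1.475
n,u,w=axes(yaw)
rk=np.array([.563,.2192]);ry=-.105
def ori(zt,yt): return np.column_stack([np.cross(yt,zt),yt,zt])
yr=np.array([-np.sin(ry),np.cos(ry),0])
best=None
for s in(1,-1):
    G=R.from_matrix(ori(-u,s*n)).as_rotvec();Pl=R.from_matrix(ori(np.array([0,0,-1.]),s*yr)).as_rotvec()
    qs=[bot.solve_ik(c+h*u,G) for h in(.027,.12,.16)]+[bot.solve_ik([*rk,z],Pl) for z in(.103,.25)]
    if any(q is None for q in qs): print(s,"unreach",[q is None for q in qs]);continue
    cost=np.abs(qs[1]-bot.sense()["q"]).max();print(s,cost,np.round(qs[0],2),np.round(qs[3],2))
    if best is None or cost<best[0]:best=(cost,G,Pl)
_,G,Pl=best
p=bot.sense()["eef_pos"];bot.line_to(p+[0,.0,.06],.2)
bot.move_gripper(.04,40)
bot.move_ptp(c+.12*u,G)
print("hit",bot.line_to(c+.027*u,.1,contact_N=12))
s=bot.sense();print("at",s["eef_pos"],c+.027*u,s["wrist_force"].round(1),s["clock"])
bot.move_gripper(.004,40);s=bot.sense();print("w",s["width"],s["grip_force"],s["wrist_force"].round(1),s["clock"])
np.savez("plan.npz",Pl=Pl,G=G,u=u)
E
python3 pick.py
```

```text
1 2.1294441239969535 [-0.66  0.54  1.42  0.3   1.39 -2.22] [ 0.3   0.43  1.57 -0.    1.14 -1.16]
-1 1.0121485295928405 [-0.66  0.54  1.42  0.3   1.39  0.92] [ 0.3   0.43  1.57 -0.    1.14  1.98]
hit False
at [ 0.57418344 -0.24512065  0.1128079 ] [ 0.57361688 -0.24469054  0.11217231] [0.5 0.2 0.2] 10.725
w 0.007837397509650165 39.16176974773407 [ 0.  -1.3  2.8] 11.1083
```

```bash
cat > lift.py <<'E'
from fit import *
d=np.load("plan.npz");u=d["u"]
p=bot.sense()["eef_pos"]
bot.line_to(p+.125*u,.12);s=bot.sense();print(s["width"],s["grip_force"],s["wrist_force"].round(2),s["eef_pos"].round(3),s["clock"])
bot.move_ptp([.563,.2192,.26],d["Pl"]);bot.wait(.2)
s=bot.sense();print(s["width"],s["wrist_force"].round(2),s["eef_pos"].round(4),s["clock"])
f=wristpose(cams.grab_frame("wrist"),s);sc=cams.grab_frame("scene")
a=f["image"].copy()
for q in proj(f,wire(.563,.2192,-.105)): cv2.circle(a,tuple(int(v) for v in q),0,(0,255,255),-1)
D=disc(s["eef_pos"]+[0,0,-.027],-.105+np.pi/2,.062,0)
for ff,im in((f,a),(sc,sc["image"])):
    for q in proj(ff,D): cv2.circle(im,tuple(int(v) for v in q),0,(255,0,255),-1)
cv2.imwrite("pics/pre.png",np.hstack([cv2.resize(a[100:384,130:400],(400,420)),cv2.resize(sc["image"][134:384,200:440],(400,420))]))
E
python3 lift.py
```

```text
0.007727488560936638 39.002251625061035 [-0.13 -0.14 -0.4 ] [ 0.569 -0.287  0.229] 12.3083
0.007968357886502892 [-0.24  0.12 -1.74] [0.5634 0.2182 0.2598] 14.4083
```

View pics/pre.png

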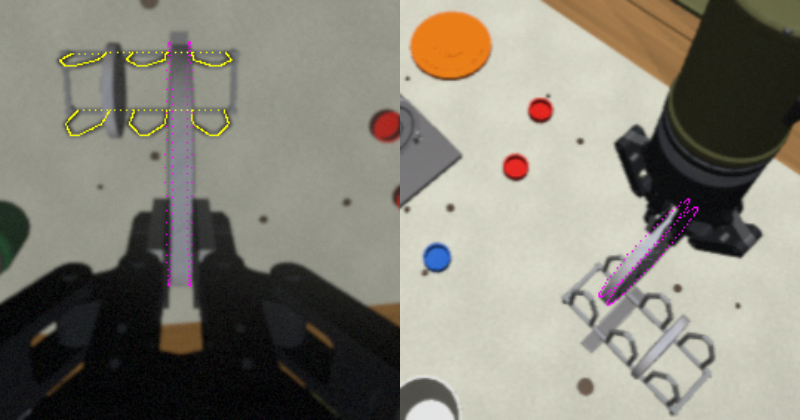

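The left view shows the lid held square in the fingers, with the rack model and the predicted lid both overlaying well and in line with the strip at (180,45). The right view agrees. I'll lower it now with contact sensing.

```bash
cat > place.py <<'E'
from h import *
x,y=.563,.2196
print(bot.line_to([x,y,.122],.1,contact_N=10));s=bot.sense();print(s["eef_pos"].round(4),s["wrist_force"].round(1))
hit=bot.line_to([x,y,.09],.025,contact_N=8);s=bot.sense();print(hit,s["eef_pos"].round(4),s["wrist_force"].round(1),s["ft_torque"].round(2),s["width"],s["clock"])
E
python3 place.py
```

```text
False
[0.5636 0.2198 0.1227] [ 0.6  0.  -1.9]
True [0.5643 0.2198 0.1033] [0.6 0.3 4.2] [ 0.02 -0.11  0.05] 0.007926277288799544 16.8417
```

Contact came at TCP z = 0.103, against an expected 0.102. I'll press gently to seat it on both rails and check before letting go.

```bash
cat > seat.py <<'E'
from fit import *
s=bot.sense();p=s["eef_pos"]
hit=bot.line_to([.563,.2196,p[2]-.004],.02,contact_N=12);bot.wait(.2);s=bot.sense();print(hit,s["eef_pos"].round(4),s["wrist_force"].round(1),s["ft_torque"].round(2),s["clock"])
f=wristpose(cams.grab_frame("wrist"),s);sc=cams.grab_frame("scene")
v=[]
for m in nets.masks_of("big_lid_center",sc): 
    k=m["pixels"];ys,xs=np.nonzero(k);q=proj(sc,[.563,.219,.075])[0]
    print(m["score"],xs.mean().round(),ys.mean().round(),q.round())
D=disc(np.array([.563,.2192,.075]),-.105+np.pi/2,.062,0)
for im,ff in((f["image"],f),(sc["image"],sc)):
    for q in proj(ff,D): cv2.circle(im,tuple(int(t) for t in q),0,(255,0,255),-1)
cv2.imwrite("pics/seat.png",np.hstack([cv2.resize(f["image"][50:300,130:380],(400,400)),cv2.resize(sc["image"][234:384,250:400],(400,400))]))
E
python3 seat.py
```

```text
True [0.566  0.2203 0.1029] [-0.3  0.4  5.1] [-0.05  0.17  0.  ] 17.25
0.94 231.0 161.0 [334. 313.]
0.71 151.0 144.0 [334. 313.]
0.68 106.0 191.0 [334. 313.]
0.59 325.0 321.0 [334. 313.]
```

View pics/seat.png

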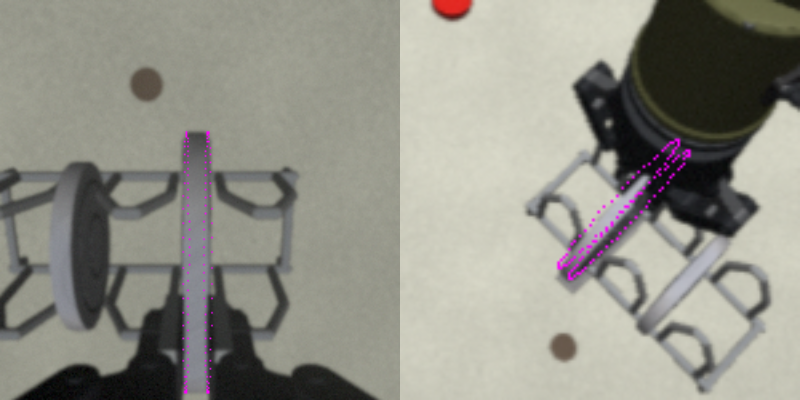

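The lid stands between the tines and matches the predicted seated pose, and pressing moves it no lower, so it rests on the rails. Releasing and retreating.

```bash
cat > rel.py <<'E'
from fit import *
bot.move_gripper(.032);bot.wait(.2)
p=bot.sense()["eef_pos"];bot.line_to(p+[0,0,.14],.12);bot.move_ptp([.50,.05,.30],np.load("plan.npz")["Pl"]);bot.wait(.3)
s=bot.sense();print(s["eef_pos"],s["wrist_force"].round(1),s["clock"])
sc=cams.grab_frame("scene");tp=cams.grab_frame("top")
D=disc(np.array([.563,.2192,.075]),-.105+np.pi/2,.062,0)
for ff in(sc,tp):
    for q in proj(ff,D)[::3]: cv2.circle(ff["image"],tuple(int(t) for t in q),0,(255,0,255),-1)
cv2.imwrite("pics/fin.png",np.hstack([cv2.resize(sc["image"][120:384,130:420],(420,382)),cv2.resize(tp["image"][130:230,110:210],(380,382))]))
E
python3 rel.py
```

```text
[0.5002518  0.05099764 0.29926655] [ 0.3  0.2 -0.3] 20.3583
```

View pics/fin.png

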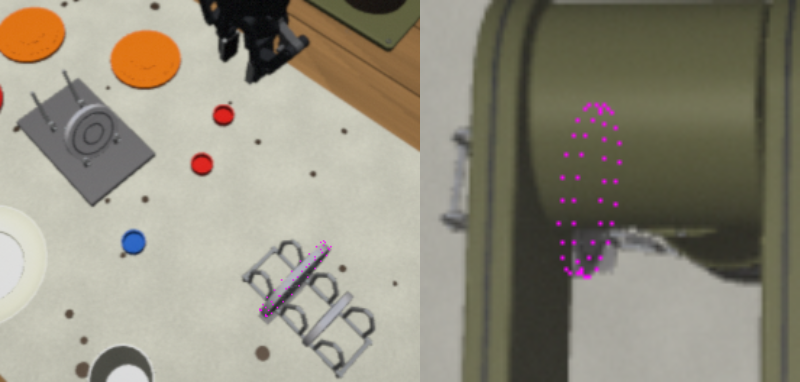

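The lid stands in the free gap at (295,280) and matches the predicted seated pose. Both small lids are undisturbed.

```bash
python3 -c "
from cell import bot
print(bot.hand_in())"
```

```text
the job is handed in; nothing more can be done
None
```

The big lid stands upright on both rails in the rack's free gap and was let go only once seated; the two small lids were left alone, and the job is handed in after about 20 s of robot time.

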